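# Set the green stone and show the pendant to the inspection camera

## Robot

A 7-joint arm with a two-finger parallel gripper is mounted at the origin on the work surface. World frame = base frame: x ahead of the robot, y to its left, z up, the work surface at z = 0. Lengths are in m, angles in rad, forces in N, time in s.
With the tool pointing down it reaches from about 0.4 to 0.85 m from the base axis. Payload 4.5 kg.
Tool frame: the origin (TCP) lies on the centre line of the jaws, within the pads' length; the fingertips stand r.tip_reach ahead of it and the grasp point (between the pads) lies 3 mm ahead of it (r.tip_reach is the distance from the TCP to the fingertips, in m); z points along the fingers, y is the line along which they close (so a half turn about z gives the same grasp; the last joint's range is limited). The gripper opens to 88 mm and grips with 3 to 60 N. Pads are 18 mm wide; open, the fingers measure 123 mm over their backs; the gripper's body (75 mm by 187 mm) begins 45 mm behind the grasp point.
Start: joints at [1.166, 0.689, -0.195, 1.565, 0.157, 0.902, -0.215], TCP at [0.266, -0.566, 0.261] pointing down, gripper open.
Joint ranges: [-3.01, 3.01], [-0.46, 2.08], [-1.47, 1.51], [0.13, 2.56], [-1, 4.14], [0.04, 2.09], [-2.66, 2.66]. Speed limits (rad/s): [2.57, 2.57, 3.14, 3.14, 3.14, 3.14, 3.14].

## Interface

Orientations are given as a unit quaternion [x, y, z, w].
In Python, from plant import readout, eyes, ticket, r gives the robot as it stands. The module is installed in compiled form; this text tells all that it offers.
- The arm moves only by the tool carry_out, never from a script. Its argument "motion" is a list that holds one entry, the list of rows, each a list of 7 numbers: the shift along the tool's x, y, z in mm, then the turn, a rotation vector about the tool's x, y, z in rad, then the opening in per cent of the stroke, from 0 (shut) to 100 (fully open). In form: [[[dx, dy, dz, ax, ay, az, claw], ...]]. A call has 1 to 8 rows; each row shifts and turns the commanded pose from where the row before left it, along the tool's axes as they then stand; what a row does not reach is not made up. A row lasts 1/10 s, in which the tool goes at most 50 mm and 8.59 degrees, less where a joint would pass 70% of its speed; a pose out of reach is approached as far as the arm can. A call is refused whole if a number of a shift passes 50 or a number of a turn 0.15, either way. A call with a gripper value outside its range is refused whole. The fingers move at their own pace and stop on an object; "squeeze" is the grip in N (left out, the last holds). Time passes only in rows, so rows that do not move let the fingers close. It gives the time, the measured TCP pose, the force and the opening at its end, in the units of the state.
- readout.get_state(): the state, without advancing time (a new reading comes with each control period).
- eyes.snapshot(name): name is "side" or "top"; returns a dict with "pixels" (480x640x3 uint8, red, green, blue), "K" (3x3 intrinsics, pixels), "dist_coeffs" ([k1, k2, p1, p2, k3] as OpenCV has them; the pictures are not rectified), "origin" and "attitude" of the camera in the world. Camera axes: x right, y down, z forward; pixel columns grow to the right and rows downward; lengths in m; the calibration is good to about 2 mm. A picture is of the moment at which its call begins. There is no depth.
- ticket.finish_job(): hands the job in, once; it reports no verdict.
The state is a dict: "clock": time; "q": joint angles; "qd": joint speeds; "joint_torque": joint torques, N m; "tool_pos": TCP position; "eef_rot": TCP orientation; "contact_force": force on the tool from outside, world axes, zero at the start; "moment": the same for the moment, N m; "opening": opening from 0.0 (shut) to 1.0 (fully open).
Only numpy, scipy, OpenCV 4.12 (cv2) and the standard library are available. Lean on these libraries where they do the work, as an engineer would, in place of code of your own. Each camera call takes 0.05 s, during which the arm holds its last target. There are 200 camera calls.

## Task

Press the green stone fully home, face up, into the empty setting of the brass pendant lying in the wooden nest, then pick the pendant up and show it to the inspection camera: hold it in the air with the stone at lens height straight above the black cross, the bail uppermost and the face with the stone tipped squarely towards the lens, half-way (45 degrees) between lying flat and standing upright. Finish while holding it still there in the gripper, with the stone still in its setting, and leave the blue and orange stones alone.

Things in the scene. Friction and masses are not known exactly. Their poses are not given: they have to be found in the camera images.
- green_stone_center (a point): Centre (half-way up, 9 mm above its underside) of the loose green step-cut stone, a block 30 mm long (own x) by 20 mm wide (own y) by 18 mm high (own z, table face up); the uppermost 3 mm are a smaller step of 25 x 15 mm. It stands upright on the mat, whose top is 3 mm above the bench. About 25 g.
- blue_stone_center (a point): Centre of an equal stone in blue, on the same mat; to be left alone.
- orange_stone_center (a point): Centre of an equal stone in orange, on the same mat; to be left alone.
- setting (a point): Centre of the mouth of the empty setting in the pendant: a rectangular recess 33 mm (own x) by 23 mm (own y), 8 mm deep, in a brass plate 50 x 44 x 12 mm; z points out of the mouth. The stone goes in with its long side along the recess's long side (own x) and then stands 10 mm proud, its centre 1 mm above the mouth. The pendant (about 0.12 kg) lies face up in the nest, the mouth 22 mm above the bench.
- bail (a point): Centre of the pendant's bail, the upright brass block by which it can be lifted: 24 mm long (own x), 14 mm wide (own y), 30 mm high (own z; from 15 mm below to 15 mm above this point, its foot 10 mm above the bench at the start). It is part of the same rigid pendant and has the same axes as the setting: the setting's mouth lies 52 mm away in own +x and 3 mm lower in own z. Free space beside it.
- pendant: The whole brass pendant (plate and bail); origin at the centre of the plate's underside, 12 mm below the mouth of the setting; x points from the bail to the setting, z out of the setting's mouth.
- nest: Fixed dark wooden nest block, 120 mm (own x) x 84 mm (reaching 78 mm from the origin on the bail side, 42 mm on the other), floor 10 mm above the bench, with 6 mm high ledges 2 mm clear of the pendant's plate on three sides and open on the bail's side; the pendant lifts straight out. Origin on the bench under the centre of the setting as it lies at the start.
- focus (a point): The viewing spot: the point in the air straight above the black cross of the inspection station and at lens height, 180 mm above the bench. Its x axis is level and points to the camera, whose lens front (38 mm across, black) is 110 mm away; z is up. The camera (white box 50 mm high on a post) looks level along -x. The station's grey foot is 8 mm thick and fixed.
- green_stone: The green stone itself; origin at the centre of its underside.
- station: The fixed inspection station (foot, post and camera); origin on the bench under the black cross, x towards the camera.

How it is judged:
By the outcome, as a careful person would: the job done as asked, in the order asked, and still so for the second after the job is handed in, while the arm keeps its last pose, push and grip.
It also fails if it takes over 61 s, if anything falls off the work surface, if the arm or the gripper's body presses on something with over 40 N, if the wrist force passes 120 N, or if a joint passes its speed limit or range.

## Working session

There is one attempt and no reset: what is moved stays moved. The work goes in short steps, Python scripts to look and compute and a tool call to move; the robot and the scene stay as the last step left them, time stands still between calls to the robot, and variables do not carry over. Pictures are saved under pics/ and viewed, on a budget of 10 in all, crops included, one or two more only if the job needs it, and the job is handed in when it is done.

Besides the shell and the picture viewer there is one more tool, called after "Request:" as name(argument=value, ...) on one line, values as JSON. carry_out: Moves the arm, as the interface text tells. Its arguments: {"type":"object","properties":{"motion":{"type":"array","items":{"type":"array","items":{"type":"array","items":{"type":"number"}}}},"squeeze":{"type":"number"}},"required":["motion"]}

```bash
mkdir -p pics
python3 - <<'E'
from plant import readout, eyes, r
import cv2
s=readout.get_state(); print(s, r.tip_reach)
for n in ("side","top"):
    d=eyes.snapshot(n); cv2.imwrite(f"pics/{n}0.png",d["pixels"][:,:,::-1])
    print(n,d["K"],d["dist_coeffs"],d["origin"],d["attitude"])
E
```

```text
{'clock': 0.0, 'q': array([ 1.16584359,  0.68999149, -0.19450726,  1.56634089,  0.15734879,
        0.90247187, -0.21508504]), 'qd': array([ 0.00011926,  0.00194716, -0.00068803, -0.00058332, -0.00032061,
       -0.0005838 , -0.00019165]), 'joint_torque': array([ 4.05409546e-04, -5.27558720e+01, -1.26720652e+00, -1.53427488e+01,
       -5.27737022e-02,  6.60275124e-03,  2.00874315e-04]), 'tool_pos': array([ 0.26520463, -0.56529944,  0.25990597]), 'eef_rot': array([ 9.76019452e-01,  2.17681432e-01, -2.79277198e-04, -8.63722341e-04]), 'contact_force': array([-0.32076841,  0.38620042,  0.4866163 ]), 'moment': array([-0.05827026,  0.02836742, -0.01834414]), 'opening': 1.001085144106819} 0.022
side [[578.07200222   0.         315.58820774]
 [  0.         578.07200222 237.27249523]
 [  0.           0.           1.        ]] [0.05987344 0.         0.         0.         0.        ] [ 0.46829131 -0.8585976   0.72735251] [ 0.88784327 -0.02301143  0.0225483  -0.45901676]
top [[451.41164443   0.         326.80730895]
 [  0.         451.41164443 240.03339287]
 [  0.           0.           1.        ]] [-0.10545967  0.          0.          0.          0.        ] [ 0.36916484 -0.00883185  0.96605936] [-0.66715488  0.73737257 -0.0777736   0.07167511]
```

View pics/top0.png

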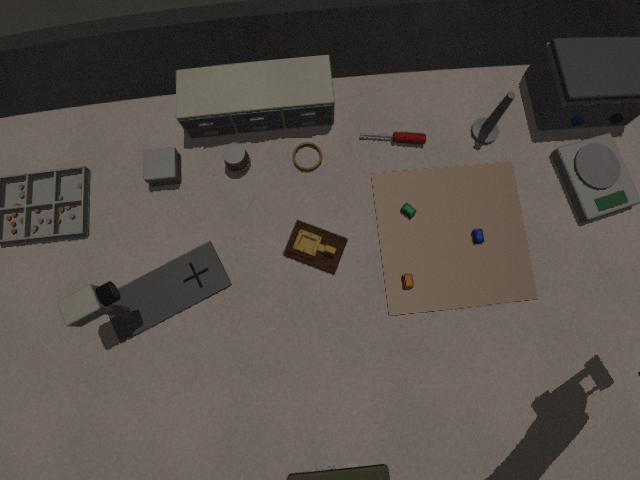

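View pics/side0.png

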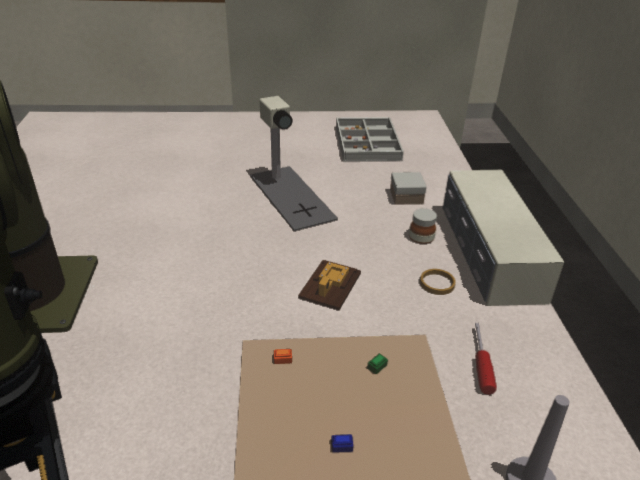

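```bash
cat > h.py <<'E'
import numpy as np, cv2
from scipy.spatial.transform import Rotation as R
from plant import readout, eyes, r
class Cam:
    def __init__(s,name):
        d=eyes.snapshot(name); s.im=d["pixels"]; s.K=np.array(d["K"]); s.D=np.array(d["dist_coeffs"]); s.o=np.array(d["origin"]); s.R=R.from_quat(d["attitude"]).as_matrix()
        s.hsv=cv2.cvtColor(s.im,cv2.COLOR_RGB2HSV)
    def rays(s,px):
        u=cv2.undistortPoints(np.array(px,float).reshape(-1,1,2),s.K,s.D).reshape(-1,2)
        return np.c_[u,np.ones(len(u))]@s.R.T
    def plane(s,px,z):
        d=s.rays(px); return s.o+d*((z-s.o[2])/d[:,2:])
    def proj(s,P):
        p=(np.atleast_2d(P)-s.o)@s.R
        return cv2.projectPoints(p,np.zeros(3),np.zeros(3),s.K,s.D)[0].reshape(-1,2)
    def mask(s,lo,hi,box=None):
        m=cv2.inRange(s.hsv,np.array(lo),np.array(hi))
        if box: k=np.zeros_like(m); x0,y0,x1,y1=box; k[y0:y1,x0:x1]=1; m*=k
        return m
    def crop(s,box,k):
        x0,y0,x1,y1=box; return cv2.resize(s.im[y0:y1,x0:x1,::-1],None,fx=k,fy=k,interpolation=cv2.INTER_CUBIC)
def tri(c1,p1,c2,p2):
    A=np.zeros((3,3));b=np.zeros(3)
    for c,p in((c1,p1),(c2,p2)):
        d=c.rays([p])[0]; d/=np.linalg.norm(d); M=np.eye(3)-np.outer(d,d); A+=M; b+=M@c.o
    X=np.linalg.solve(A,b); return X,[np.round(c.proj(X)[0]-p,2) for c,p in((c1,p1),(c2,p2))]
def cen(m):
    M=cv2.moments(m,True); return np.array([M['m10'],M['m01']])/M['m00']
E
python3 - <<'E'
from h import *
t=Cam("top"); s=Cam("side")
C={'g':((45,80,30),(85,255,255)),'b':((110,100,30),(130,255,255)),'o':((3,140,120),(14,255,255))}
bt=(370,160,540,315); bs=(235,335,470,480)
for k,(lo,hi) in C.items():
    a=t.mask(lo,hi,bt); b=s.mask(lo,hi,bs)
    print(k,(a>0).sum(),(b>0).sum(),cen(a),cen(b),*tri(t,cen(a),s,cen(b)), cv2.minAreaRect(cv2.findNonZero(a)), t.plane([cen(a)],.014)[0], s.plane([cen(b)],.014)[0])
for c,n,bx in((t,'t',(280,215,350,275)),(s,'s',(295,255,365,310))):
    m=c.mask((15,120,60),(32,255,255),bx); print(n,'brass',cen(m),(m>0).sum()); 
A=t.crop((280,215,350,275),5.7);B=s.crop((295,255,365,310),5.7)
Cc=t.crop((390,195,430,230),5.7*1.75);D=s.crop((355,345,400,380),5.7*1.55)
f=lambda i:cv2.copyMakeBorder(i,0,0,0,0,0) 
h=lambda i:cv2.resize(i,(400,300))
cv2.imwrite('pics/c1.png',np.vstack([np.hstack([h(A),h(B)]),np.hstack([h(Cc),h(D)])]))
E
```

```text
g 110 203 [408.36363636 209.47272727] [377.95073892 362.30541872] [ 0.62336967 -0.21212473  0.01591882] [array([-0.02, -0.12]), array([-0.16,  0.04])] ((408.5000305175781, 209.5), (12.727920532226562, 8.485280990600586), 45.0) [ 0.62359722 -0.21253217  0.014     ] [ 0.62407058 -0.21030675  0.014     ]
b 116 317 [478.02586207 235.63793103] [341.89589905 442.47318612] [ 0.54993965 -0.35727423  0.0144319 ] [array([-0.01, -0.06]), array([-0.09,  0.02])] ((477.94122314453125, 235.76473999023438), (13.096923828125, 9.216353416442871), 75.96376037597656) [ 0.54989263 -0.35743365  0.014     ] [ 0.55011667 -0.35694728  0.014     ]h.py:28: RuntimeWarning: invalid value encountered in divide
  M=cv2.moments(m,True); return np.array([M['m10'],M['m01']])/M['m00']
Traceback (most recent call last):
cv2.error: OpenCV(4.12.0) /io/opencv/modules/imgproc/src/convhull.cpp:143: error: (-215:Assertion failed) total >= 0 && (depth == CV_32F || depth == CV_32S) in function 'convexHull'
```

Run:
```python
from h import *
t=Cam("top"); s=Cam("side")
for c,n,bx in((t,'t',(280,215,350,275)),(s,'s',(295,255,365,310))):
    m=c.mask((10,100,90),(35,255,255),bx); print(n,'brass',cen(m),(m>0).sum(), cv2.boundingRect(m)); 
    d=c.mask((0,0,0),(180,255,75),bx)|m; q=max(cv2.findContours(d,0,2)[0],key=cv2.contourArea); rc=cv2.minAreaRect(q); print('nest',rc,np.round(c.plane(cv2.boxPoints(rc),.012),4).tolist())
d=t.mask((0,0,0),(180,60,110),(90,235,240,345)); q=max(cv2.findContours(d,0,2)[0],key=cv2.contourArea); rc=cv2.minAreaRect(q); print('foot',rc)
A=t.crop((280,215,350,275),5.7);B=s.crop((295,255,365,310),5.7)
Cc=t.crop((175,250,215,280),10);D=s.crop((285,195,325,225),10)
h=lambda i:cv2.resize(i,(400,300))
cv2.imwrite('pics/c1.png',np.vstack([np.hstack([h(A),h(B)]),np.hstack([h(Cc),h(D)])]))
```

```text
t brass [310.7151277  243.63850688] 509 (293, 230, 43, 25)
nest ((314.8353271484375, 246.981689453125), (55.495582580566406, 39.2915153503418), 20.376436233520508) [[0.5489, 0.0718, 0.012], [0.6274, 0.0356, 0.012], [0.5731, -0.0728, 0.012], [0.4962, -0.0351, 0.012]]
s brass [332.275 274.   ] 480 (319, 262, 30, 32)
nest ((329.1846618652344, 284.31744384765625), (41.54046630859375, 52.927650451660156), 30.068578720092773) [[0.4993, -0.0414, 0.012], [0.5594, 0.0997, 0.012], [0.6255, 0.0283, 0.012], [0.5615, -0.1001, 0.012]]
foot ((164.5, 292.0), (104.0, 149.0), 90.0)
```

View pics/c1.png

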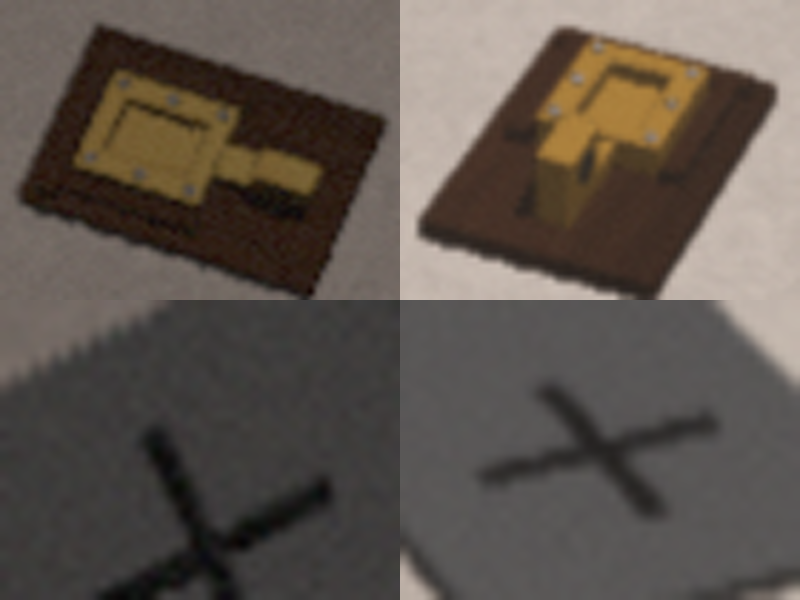

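Run:
```python
from h import *
t=Cam("top"); s=Cam("side")
np.set_printoptions(precision=4,suppress=True)
bt=np.array([(124,81),(174,99),(225,114),(91,157),(139,174),(190,190)])/[5.714,5]+[279.6,214.6]
bs=np.array([(556,111),(578,80),(598,48),(651,138),(671,104),(707,73)])  # order to be matched by plane points
bs=(bs-[400,0])/[5.714,5.4545]+[294.6,254.6]
T=t.plane(bt,.022);S=s.plane(bs,.022); print('bolts top\n',T[:,:2],T.mean(0),'\nside\n',S[:,:2],S.mean(0))
print('tri',*tri(t,bt.mean(0),s,bs.mean(0)))
for P in (T,):
    d=(P[0]-P[2]+P[3]-P[5]); print('yaw x',np.degrees(np.arctan2(d[1],d[0])))
    e=(P[:3]-P[3:]).sum(0); print('perp',np.degrees(np.arctan2(e[1],e[0])))
print('bail top',t.plane([(286/5.714+279.6,173/5+214.6)],.040))
ct=(195,274);cs=(304.5,209.5); print('cross',t.plane([ct],.008),s.plane([cs],.008),*tri(t,ct,s,cs))
e=s.plane([(299,203),(310,216),(292.5,212.3),(316,206.8)],.008); 
for d in(e[0]-e[1],e[2]-e[3]): print('arm',np.degrees(np.arctan2(d[1],d[0])),np.linalg.norm(d))
m=cv2.inRange(cv2.medianBlur(t.im,5),np.array((35,)*3),np.array((95,)*3)); k=np.zeros_like(m);k[240:345,135:235]=1;m*=k
q=max(cv2.findContours(m,0,2)[0],key=cv2.contourArea);rc=cv2.minAreaRect(q);b=t.plane(cv2.boxPoints(rc),.008);print('foot',rc,b[:,:2]);
for i in(0,1): d=b[i+1]-b[i];print(np.degrees(np.arctan2(d[1],d[0])),np.linalg.norm(d))
for c,bx in((t,(90,270,130,320)),(s,(265,105,300,135))):
    m=c.mask((0,0,0),(180,255,50),bx); print('lens',cen(m),(m>0).sum(),cv2.boundingRect(m))
C=t.crop((392,194,424,226),12.5);D=s.crop((362,347,394,379),12.5)
E=t.crop((90,270,140,320),8);F=s.crop((255,92,305,142),8)
h=lambda i:cv2.resize(i,(400,300))
cv2.imwrite('pics/c2.png',np.vstack([np.hstack([h(C),h(D)]),np.hstack([h(E),h(F)])]))
for n,c,bx in(('t',t,(395,195,425,225)),('s',s,(362,347,395,380))):
    m=c.mask((45,60,20),(85,255,255),bx); print(n,cen(m)); p=c.plane(np.argwhere(m)[:,::-1],.016)[:,:2]; w,v=np.linalg.eigh(np.cov(p.T)); print('yaw',np.degrees(np.arctan2(v[1,1],v[0,1])),np.sqrt(w*12),p.mean(0))
```

```text
bolts top
 [[ 0.5971  0.0253]
 [ 0.5873  0.0073]
 [ 0.5789 -0.0111]
 [ 0.5652  0.0405]
 [ 0.556   0.0233]
 [ 0.5472  0.005 ]] [0.572 0.015 0.022] 
side
 [[ 0.5474  0.0091]
 [ 0.5562  0.0265]
 [ 0.5646  0.0449]
 [ 0.5782 -0.0071]
 [ 0.5868  0.0116]
 [ 0.601   0.0288]] [0.5724 0.019  0.022 ]
tri [0.5716 0.015  0.0249] [array([-0.02, -0.15]), array([-0.17,  0.04])]
yaw x 63.26664213945497
perp -26.496700207645965
bail top [[ 0.5475 -0.0309  0.04  ]]
cross [[0.5283 0.263  0.008 ]] [[0.5257 0.2669 0.008 ]] [0.5265 0.2619 0.0115] [array([0.08, 0.52]), array([ 0.48, -0.1 ])]
arm 112.00957127060683 0.060921684525111014
arm -158.47023957080083 0.05945597561664914
foot ((172.50125122070312, 287.579345703125), (51.17466354370117, 110.29879760742188), 62.52556610107422) [[0.5098 0.4498]
 [0.6014 0.2275]
 [0.4969 0.1813]
 [0.4079 0.3987]]
-67.59466179915707 0.24046423610961265
-156.14296339937775 0.1142339440313063
lens [109.9238 302.7964] 879 (90, 282, 40, 38)
lens [280.7836 118.0702] 171 (273, 110, 19, 19)
t [408.1429 209.8016]
yaw -135.73617794581725 [0.0218 0.029 ] [ 0.6224 -0.2115]
s [377.5044 362.8982]
yaw 56.00260471325186 [0.0223 0.0352] [ 0.6227 -0.2133]
```

View pics/c2.png

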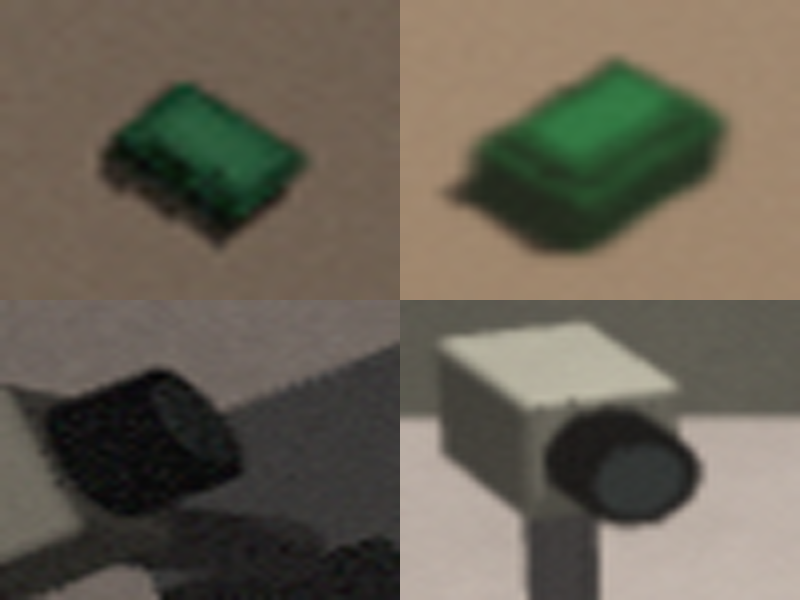

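```bash
cat >> h.py <<'E'
from scipy.linalg import logm,expm
def plan(p,Rm,n):
    """per-row tool-frame motion from the present measured pose to (p,Rm) in n rows"""
    s=readout.get_state(); A=np.eye(4);B=np.eye(4)
    A[:3,:3]=R.from_quat(s["eef_rot"]).as_matrix();A[:3,3]=s["tool_pos"];B[:3,:3]=Rm;B[:3,3]=p
    M=expm(np.real(logm(np.linalg.inv(A)@B))/n)
    print(n,"rows of",np.round(M[:3,3]*1e3,2),np.round(R.from_matrix(M[:3,:3]).as_rotvec(),4))
def down(yawy):
    """tool pointing down, tool y at yaw (deg)"""
    a=np.radians(yawy); y=np.array([np.cos(a),np.sin(a),0]); z=np.array([0,0,-1.]); return np.c_[np.cross(y,z),y,z]
E
python3 - <<'E'
from h import *
np.set_printoptions(precision=4,suppress=True)
t=Cam("top"); s=Cam("side")
T=np.array([(187,95),(300,160),(212,140)])/[12.5,9.375]+[391.6,193.6]
S=(np.array([(530,130),(617,70),(600,118)])-[400,0])/[12.5,9.375]+[361.6,346.6]
a=t.plane(T,.021);b=s.plane(S,.021);print(a,b)
for p in(a,b): d=p[0]-p[1];print(np.degrees(np.arctan2(d[1],d[0])))
print('lens',*tri(t,(114.6,290.4),s,(285.5,121.6)))
plan([.623,-.210,.12],down(-44),14)
E
```

```text
[[ 0.635  -0.2089  0.021 ]
 [ 0.6175 -0.2265  0.021 ]
 [ 0.6238 -0.2118  0.021 ]] [[ 0.6135 -0.2124  0.021 ]
 [ 0.6269 -0.1989  0.021 ]
 [ 0.623  -0.21    0.021 ]]
45.03668946928577
-135.11492684456343
lens [0.4846 0.3606 0.1836] [array([-0.1 , -0.67]), array([-0.52,  0.1 ])]
14 rows of [35.67 -6.31 10.05] [ 0.     0.    -0.026]
```

Request:
carry_out(motion=[[[35.7, -6.3, 10, 0, 0, -0.025, 100], [35.7, -6.3, 10, 0, 0, -0.025, 100], [35.7, -6.3, 10, 0, 0, -0.025, 100], [35.7, -6.3, 10, 0, 0, -0.025, 100], [35.7, -6.3, 10, 0, 0, -0.025, 100], [35.7, -6.3, 10, 0, 0, -0.025, 100], [35.7, -6.3, 10, 0, 0, -0.025, 100], [35.7, -6.3, 10, 0, 0, -0.025, 100]]])

```text
clock: 1.3
tool_pos: [0.488, -0.3782, 0.1804]
eef_rot: [0.949, 0.314, 0.0, 0.0]
contact_force: [-0.4, -0.3, 0.8]
opening: 1.0
```

Request:
carry_out(motion=[[[35.7, -6.3, 10, 0, 0, -0.025, 100], [35.7, -6.3, 10, 0, 0, -0.025, 100], [35.7, -6.3, 10, 0, 0, -0.025, 100], [35.7, -6.3, 10, 0, 0, -0.025, 100], [35.7, -6.3, 10, 0, 0, -0.025, 100], [35.7, -6.3, 10, 0, 0, -0.025, 100], [0, 0, 0, 0, 0, 0, 100]]])

```text
clock: 2.0
tool_pos: [0.6293, -0.2038, 0.1195]
eef_rot: [0.921, 0.389, 0.002, -0.003]
contact_force: [0.6, -0.5, -0.2]
opening: 1.002
```

Run:
```python
from h import *
s=readout.get_state();print(s['clock'],s['q'],s['tool_pos'],s['eef_rot'])
plan([.6235,-.211,.060],down(-45),4)
t=Cam("top"); c=Cam("side")
p=np.array([s['tool_pos']]);print(t.proj(p),c.proj(p))
h=lambda i:cv2.resize(i,(400,300))
cv2.imwrite('pics/c3.png',np.hstack([h(t.crop((360,160,460,235),4)),h(c.crop((330,285,430,385),4))]))
```

```text
2.0 [ 0.34255335  0.91256283 -0.1837462   1.5518531   0.21677635  0.6966875
 -0.7104725 ] [ 0.62928402 -0.20380495  0.11947323] [ 0.9213955   0.38861218  0.00207877 -0.0025638 ]
4 rows of [-2.35  0.26 14.86] [-0.0008 -0.0015  0.0032]
[[412.86891578 192.36872608]] [[386.10690077 311.5637264 ]]
```

View pics/c3.png

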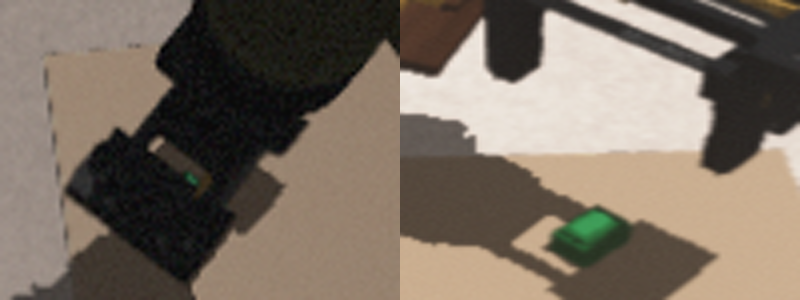

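Request:
carry_out(motion=[[[-2.4, 0.3, 15, 0, 0, 0.003, 100], [-2.4, 0.3, 15, 0, 0, 0.003, 100], [-2.4, 0.3, 15, 0, 0, 0.003, 100], [-2.4, 0.3, 15, 0, 0, 0.003, 100], [0, 0, 0, 0, 0, 0, 100], [0, 0, 0, 0, 0, 0, 100]]])

```text
clock: 2.7
tool_pos: [0.6197, -0.2199, 0.0601]
eef_rot: [0.926, 0.379, -0.0, -0.0]
contact_force: [0.3, 0.2, -0.7]
opening: 1.0
```

Run:
```python
from h import *
c=Cam("side");t=Cam("top"); print(c.proj([.6293,-.2038,.0975]),'seen tip mid 384.4,326.6')
s=readout.get_state();print(s['clock'],s['tool_pos'])
plan([.6235,-.211,.0345],down(-45),3)
m=c.mask((45,60,20),(85,255,255),(355,340,405,385));x,y,w,h=cv2.boundingRect(m);print(x,y,w,h)
p=s['tool_pos'].copy();p[2]-=.022;print('tip proj',c.proj(p))
cv2.imwrite('pics/c4.png',cv2.resize(c.crop((330,310,430,385),8),(800,600)))
```

```text
[[384.88220694 321.99848578]] seen tip mid 384.4,326.6
2.8 [ 0.62063481 -0.21974625  0.06123802]
3 rows of [ 2.72 -1.41  8.91] [ 0.0003 -0.0003 -0.0028]
368 354 19 19
tip proj [[377.96208088 355.86838651]]
```

View pics/c4.png

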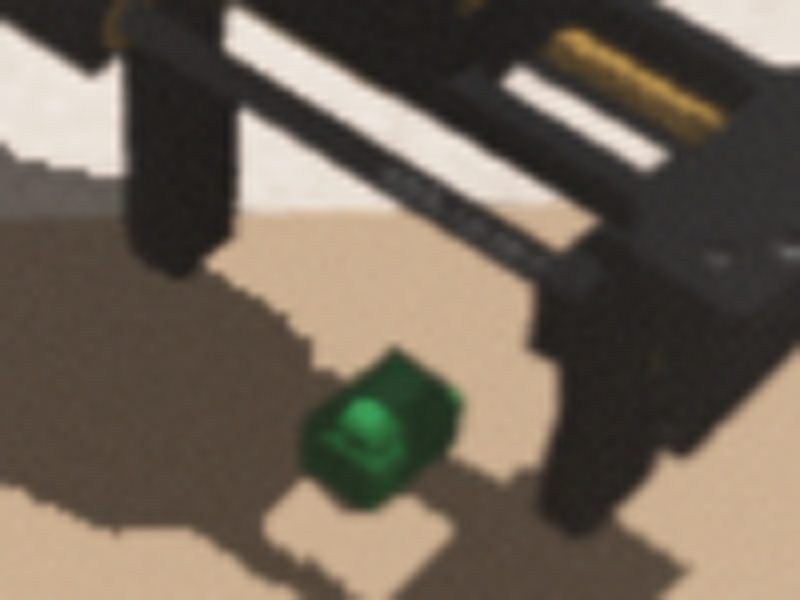

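```bash
cat >> h.py <<'E'
def avg(n=8):
    P=[];Q=[];F=[]
    for _ in range(n):
        eyes.snapshot("side"); s=readout.get_state(); P.append(s["tool_pos"]);Q.append(s["eef_rot"]);F.append(s["contact_force"])
    print("std mm",np.round(np.std(P,0)*1e3,2),"F",np.round(np.mean(F,0),1),"op",round(s["opening"],3),"t",s["clock"])
    return np.mean(P,0),R.from_quat(Q).mean()
def plan(p,Rm,n,k=8):
    A=np.eye(4);B=np.eye(4);x,q=avg(k);A[:3,:3]=q.as_matrix();A[:3,3]=x;B[:3,:3]=Rm;B[:3,3]=p
    M=expm(np.real(logm(np.linalg.inv(A)@B))/n)
    print("at",np.round(x,4),n,"rows of",np.round(M[:3,3]*1e3,2),np.round(R.from_matrix(M[:3,:3]).as_rotvec(),4))
E
python3 - <<'E'
from h import *
plan([.6235,-.211,.0345],down(-45),4)
E
```

```text
std mm [0.21 0.02 0.19] F [ 0.3 -0.  -0.1] op 1.0 t 3.2
at [ 0.6205 -0.2197  0.0613] 4 rows of [ 2.07 -1.02  6.7 ] [ 0.0002 -0.0001 -0.0021]
```

Request:
carry_out(motion=[[[4.1, -2, 3, 0, 0, -0.004, 100], [4.1, -2, 4, 0, 0, -0.004, 100], [0, 0, 7, 0, 0, 0, 100], [0, 0, 7, 0, 0, 0, 100], [0, 0, 5.8, 0, 0, 0, 100], [0, 0, 0, 0, 0, 0, 100], [0, 0, 0, 0, 0, 0, 100]]])

```text
clock: 3.9
tool_pos: [0.6229, -0.2113, 0.0336]
eef_rot: [0.924, 0.382, -0.0, -0.0]
contact_force: [0.5, -0.3, -0.2]
opening: 0.998
```

Run:
```python
from h import *
plan([.6235,-.211,.0345],down(-45),1,3)
c=Cam("side");t=Cam("top")
cv2.imwrite('pics/c5.png',np.hstack([cv2.resize(c.crop((350,335,410,395),8),(400,400)),cv2.resize(t.crop((380,180,440,240),8),(400,400))]))
```

```text
std mm [0.08 0.02 0.12] F [-0.7 -0.5  0.5] op 0.997 t 4.05
at [ 0.6232 -0.2114  0.0341] 1 rows of [ 0.46 -0.04 -0.39] [ 0.0005 -0.0001 -0.0008]
```

Close on the stone and lift it (squeeze 25 N).

Request:
carry_out(motion=[[[0, 0, -0.4, 0, 0, 0, 50], [0, 0, 0, 0, 0, 0, 15], [0, 0, 0, 0, 0, 0, 10], [0, 0, 0, 0, 0, 0, 10], [0, 0, 0, 0, 0, 0, 10], [0, 0, 0, 0, 0, 0, 10], [0, 0, 0, 0, 0, 0, 10], [0, 0, 0, 0, 0, 0, 10]]], squeeze=25)

```text
clock: 4.95
tool_pos: [0.623, -0.2111, 0.0343]
eef_rot: [0.924, 0.382, -0.0, 0.0]
contact_force: [0.0, 0.0, 0.5]
opening: 0.297
```

Run:
```python
from h import *
plan([.572,.017,.09],down(-26.6),10,4)
```

```text
std mm [0.01 0.01 0.01] F [-0.  -0.1  0.3] op 0.22 t 5.15
at [ 0.6231 -0.2112  0.0343] 10 rows of [ 15.3  -17.81  -5.57] [ 0.      0.     -0.0322]
```

Request:
carry_out(motion=[[[0, 0, 0, 0, 0, 0, 10], [0, 0, 0, 0, 0, 0, 10], [0, 0, -10, 0, 0, 0, 10], [0, 0, -15, 0, 0, 0, 10], [0, 0, -15, 0, 0, 0, 10], [0, 0, -15, 0, 0, 0, 10], [0, 0, 0, 0, 0, 0, 10]]])

```text
clock: 5.85
tool_pos: [0.625, -0.2117, 0.0927]
eef_rot: [0.924, 0.382, 0.002, 0.002]
contact_force: [-0.6, -0.5, -0.6]
opening: 0.217
```

Request:
carry_out(motion=[[[15.3, -17.8, 0, 0, 0, -0.032, 10], [15.3, -17.8, 0, 0, 0, -0.032, 10], [15.3, -17.8, 0, 0, 0, -0.032, 10], [15.3, -17.8, 0, 0, 0, -0.032, 10], [15.3, -17.8, 0, 0, 0, -0.032, 10], [15.3, -17.8, 0, 0, 0, -0.032, 10], [15.3, -17.8, 0, 0, 0, -0.032, 10], [15.3, -17.8, 0, 0, 0, -0.032, 10]]])

```text
clock: 6.65
tool_pos: [0.588, -0.0262, 0.0894]
eef_rot: [0.867, 0.498, 0.0, 0.0]
contact_force: [-0.6, -0.3, -0.5]
opening: 0.224
```

Request:
carry_out(motion=[[[15.3, -17.8, 0, 0, 0, -0.032, 10], [15.3, -17.8, 0, 0, 0, -0.032, 10], [0, 0, 0, 0, 0, 0, 10], [0, 0, 0, 0, 0, 0, 10], [0, 0, 0, 0, 0, 0, 10], [0, 0, 0, 0, 0, 0, 10]]])

```text
clock: 7.25
tool_pos: [0.5727, 0.0153, 0.0893]
eef_rot: [0.852, 0.524, -0.0, 0.001]
contact_force: [0.0, 0.1, -1.2]
opening: 0.218
```

Run:
```python
from h import *
plan([.572,.017,.063],down(-26.6),2,4)
t=Cam("top");s=Cam("side")
for n,c,bx in(('t',t,(270,200,360,270)),('s',s,(280,230,380,310))):
    m=c.mask((45,60,20),(85,255,255),bx); print(n,cen(m),(m>0).sum(),cv2.boundingRect(m))
cv2.imwrite('pics/c5.png',np.hstack([cv2.resize(s.crop((300,235,370,305),8),(400,400)),cv2.resize(t.crop((280,205,350,275),8),(400,400))]))
```

```text
std mm [0.07 0.31 0.01] F [-0.1  0.2 -0.2] op 0.227 t 7.45
at [0.5725 0.0159 0.0893] 2 rows of [ 0.36 -0.48 13.14] [ 0.0002  0.0002 -0.0017]
t [286. 255.] 1 (286, 255, 1, 1)
s [333.67647059 253.35294118] 102 (329, 247, 10, 14)
```

View pics/c5.png

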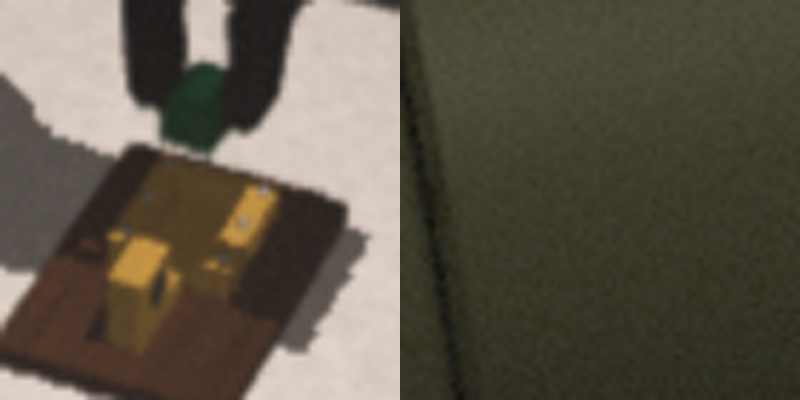

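Run:
```python
from h import *
np.set_printoptions(precision=4,suppress=True)
s=Cam("side");p,q=avg(2)
x=np.array([np.cos(np.radians(63.4)),np.sin(np.radians(63.4)),0]);y=np.array([-x[1],x[0],0])
zb=p[2]-.0313
for px,a,b in(((207,152),-15,-10),((161,138),-15,10)):
    u=np.array(px)/5.714+[299.6,234.6]; P=s.plane([u],zb)[0]; c=P-(a*x+b*y)/1e3; print('stone centre',c,'rel TCP in stone xy mm',(c-p)@x*1e3,(c-p)@y*1e3)
# setting corners now, from side view bolts: rerun fine bolts centre
m=s.mask((45,60,20),(85,255,255),(320,235,350,270)); k=cv2.findContours(m,0,2)[0]; k=max(k,key=cv2.contourArea); print(k.reshape(-1,2).tolist())
```

```text
std mm [0.   0.03 0.01] F [ 0.1 -0.1 -0. ] op 0.223 t 7.7
stone centre [0.5705 0.0229 0.058 ] rel TCP in stone xy mm 4.5281206003685135 4.326657338422818
stone centre [0.5737 0.0221 0.058 ] rel TCP in stone xy mm 5.274732050869312 1.101234772160661
[[335, 246], [330, 251], [330, 252], [329, 253], [329, 258], [332, 258], [333, 259], [334, 259], [335, 260], [337, 258], [337, 252], [338, 251], [338, 248], [337, 247], [336, 247]]
```

Request:
carry_out(motion=[[[-1, 0, 8, 0, 0, -0.003, 10], [-1, 0, 8, 0, 0, 0, 10], [0, 0, 8, 0, 0, 0, 10], [0, 0, 8.5, 0, 0, 0, 10], [0, 0, 0, 0, 0, 0, 10], [0, 0, 0, 0, 0, 0, 10]]])

```text
clock: 8.3
tool_pos: [0.5712, 0.0153, 0.0564]
eef_rot: [0.85, 0.526, -0.0, -0.0]
contact_force: [-0.1, 0.3, -0.2]
opening: 0.222
```

Run:
```python
from h import *
plan([.5716,.0141,.056],down(-26.6),1,4)
s=Cam("side")
cv2.imwrite('pics/c6.png',cv2.resize(s.crop((305,240,365,285),12),(800,600)))
```

```text
std mm [0.09 0.02 0.16] F [ 0.1 -0.2 -0.2] op 0.223 t 8.5
at [0.5716 0.0153 0.057 ] 1 rows of [-1.06  0.5   1.  ] [ 0.0004 -0.0002  0.0013]
```

View pics/c6.png

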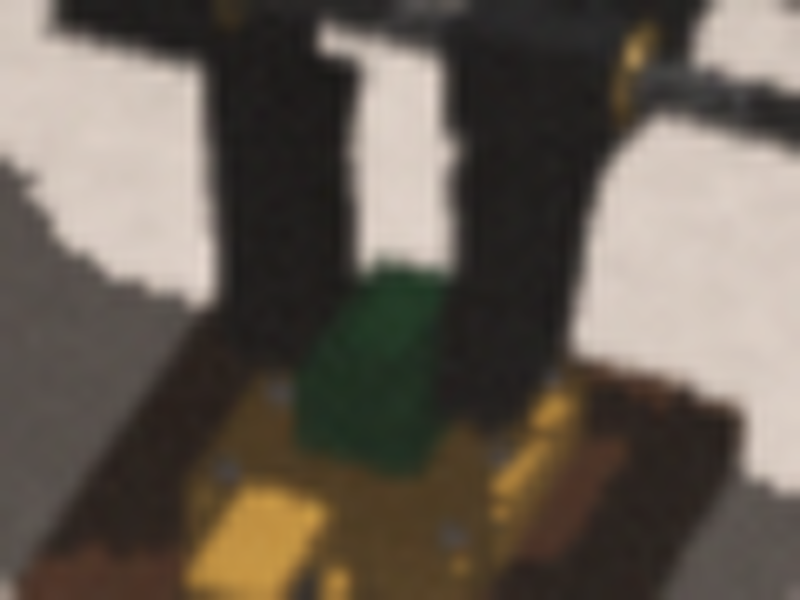

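Request:
carry_out(motion=[[[-0.3, 0, 2, 0, 0, 0, 10], [0, 0, 1, 0, 0, 0, 10], [0, 0, 1, 0, 0, 0, 10], [0, 0, 1, 0, 0, 0, 10], [0, 0, 1, 0, 0, 0, 10], [0, 0, 0, 0, 0, 0, 10], [0, 0, 0, 0, 0, 0, 10]]])

```text
clock: 9.25
tool_pos: [0.5713, 0.015, 0.0508]
eef_rot: [0.85, 0.526, 0.0, -0.0]
contact_force: [-0.0, 0.2, -1.4]
opening: 0.221
```

Run:
```python
from h import *
plan([.5716,.0153,.0453],down(-26.6),1,4)
```

```text
std mm [0.01 0.01 0.02] F [ 0.2  0.  -0.6] op 0.216 t 9.45
at [0.5713 0.015  0.0508] 1 rows of [0.37 0.14 5.52] [ 0.0001 -0.0001  0.0013]
```

Request:
carry_out(motion=[[[0, 0, 1, 0, 0, 0, 10], [0, 0, 1, 0, 0, 0, 10], [0, 0, 1, 0, 0, 0, 10], [0, 0, 1, 0, 0, 0, 10], [0, 0, 1, 0, 0, 0, 10], [0, 0, 0, 0, 0, 0, 10], [0, 0, 0, 0, 0, 0, 10]]])

```text
clock: 10.15
tool_pos: [0.5712, 0.0149, 0.0457]
eef_rot: [0.85, 0.526, -0.0, 0.0]
contact_force: [-0.2, 1.1, -0.9]
opening: 0.224
```

Run:
```python
from h import *
plan([.5716,.0153,.0453],down(-26.6),1,4)
```

```text
std mm [0.01 0.02 0.02] F [-0.   0.9 -0.2] op 0.219 t 10.35
at [0.5712 0.0149 0.0458] 1 rows of [0.58 0.17 0.45] [-0.0001  0.0002  0.0012]
```

Request:
carry_out(motion=[[[0, 0, 0.5, 0, 0, 0, 10], [0, 0, 0.5, 0, 0, 0, 10], [0, 0, 0, 0, 0, 0, 10]]])

```text
clock: 10.65
tool_pos: [0.5713, 0.0149, 0.0452]
eef_rot: [0.85, 0.526, -0.0, 0.0]
contact_force: [-0.3, 0.4, 4.7]
opening: 0.222
```

Run:
```python
from h import *
avg(3); print(readout.get_state()['tool_pos'])
```

```text
std mm [0.01 0.01 0.01] F [-1.2  0.6  5.8] op 0.22 t 10.8
[0.57126299 0.01486223 0.04524759]
```

Request:
carry_out(motion=[[[0, 0, -0.8, 0, 0, 0, 35], [0, 0, 0, 0, 0, 0, 35], [0, 0, 0, 0, 0, 0, 35], [0, 0, -5, 0, 0, 0, 35], [0, 0, -10, 0, 0, 0, 35], [0, 0, -5, 0, 0, 0, 10], [0, 0, 0, 0, 0, 0, 0], [0, 0, 0, 0, 0, 0, 0]]])

```text
clock: 11.6
tool_pos: [0.5715, 0.0149, 0.066]
eef_rot: [0.85, 0.526, 0.0, 0.0]
contact_force: [-0.3, -0.1, 0.5]
opening: 0.101
```

Request:
carry_out(motion=[[[0, 0, 0, 0, 0, 0, 0], [0, 0, 0, 0, 0, 0, 0], [0, 0, 2, 0, 0, 0, 0], [0, 0, 4, 0, 0, 0, 0], [0, 0, 4, 0, 0, 0, 0], [0, 0, 0, 0, 0, 0, 0]]])

```text
clock: 12.2
tool_pos: [0.5709, 0.0149, 0.0549]
eef_rot: [0.85, 0.526, -0.001, -0.0]
contact_force: [0.2, -0.0, -0.6]
opening: 0.005
```

Run:
```python
from h import *
avg(3); print(readout.get_state()['tool_pos'])
```

```text
std mm [0.09 0.02 0.16] F [ 0.  -0.5 -0.2] op 0.004 t 12.35
[0.5712162  0.01496017 0.05550778]
```

Request:
carry_out(motion=[[[0, 0, 1, 0, 0, 0, 0], [0, 0, 1, 0, 0, 0, 0], [0, 0, 0.5, 0, 0, 0, 0], [0, 0, 0, 0, 0, 0, 0]]])

```text
clock: 12.75
tool_pos: [0.5714, 0.015, 0.0545]
eef_rot: [0.85, 0.526, 0.0, 0.0]
contact_force: [-1.7, -0.9, 11.5]
opening: 0.006
```

Run:
```python
from h import *
avg(2); print(readout.get_state()['tool_pos'])
```

```text
std mm [0.   0.01 0.  ] F [-1.8  0.2 11.5] op 0.004 t 12.85
[0.5714344  0.01497606 0.05445463]
```

Request:
carry_out(motion=[[[0, 0, 0.5, 0, 0, 0, 0], [0, 0, 0.5, 0, 0, 0, 0], [0, 0, 0.5, 0, 0, 0, 0], [0, 0, 0, 0, 0, 0, 0]]])

```text
clock: 13.25
tool_pos: [0.5715, 0.0149, 0.0544]
eef_rot: [0.85, 0.526, 0.0, 0.001]
contact_force: [-5.4, 0.0, 23.9]
opening: 0.007
```

Run:
```python
from h import *
avg(2); print(readout.get_state()['tool_pos'])
```

```text
std mm [0.   0.   0.01] F [-5.3  0.  23.7] op 0.002 t 13.35
[0.57145179 0.01496276 0.05438558]
```

Request:
carry_out(motion=[[[0, 0, 0.5, 0, 0, 0, 0], [0, 0, 0.4, 0, 0, 0, 0], [0, 0, 0, 0, 0, 0, 0], [0, 0, 0, 0, 0, 0, 0], [0, 0, -3, 0, 0, 0, 0], [0, 0, -10, 0, 0, 0, 0], [0, 0, -20, 0, 0, 0, 50], [0, 0, -15, 0, 0, 0, 80]]])

```text
clock: 14.15
tool_pos: [0.5714, 0.0149, 0.0996]
eef_rot: [0.85, 0.526, 0.0, 0.0]
contact_force: [0.1, -1.3, 0.5]
opening: 0.161
```

Run:
```python
from h import *
x=np.array([np.cos(np.radians(63.4)),np.sin(np.radians(63.4)),0])
s0=np.array([.5713,.0149,0])  # setting ~ insertion pose
for name,tilt in(('vertical',0),):
    plan(s0-.052*x+[0,0,.090],down(-26.6),3,4)
print(s0-.052*x)
s=readout.get_state();print(s['q'])
t=Cam("top");c=Cam("side")
cv2.imwrite('pics/c7.png',cv2.resize(c.crop((305,240,365,285),12),(800,600)))
for c,bx in((c,(300,230,370,300)),):
    m=c.mask((45,60,20),(85,255,255),bx);print(cen(m),(m>0).sum(),cv2.boundingRect(m))
```

```text
std mm [0.56 0.05 1.14] F [ 0.4 -0.1  0.3] op 0.342 t 14.35
at [0.5722 0.0149 0.1001] 3 rows of [-17.48  -0.27   3.35] [ 0.0007 -0.0004  0.0003]
[ 0.54801653 -0.03159602  0.        ]
[-0.00883671  0.85787586 -0.16815135  1.84921051  0.29051659  0.45794774
 -0.84446931]
[334.02752294 270.75229358] 109 (328, 265, 13, 13)
```

View pics/c7.png

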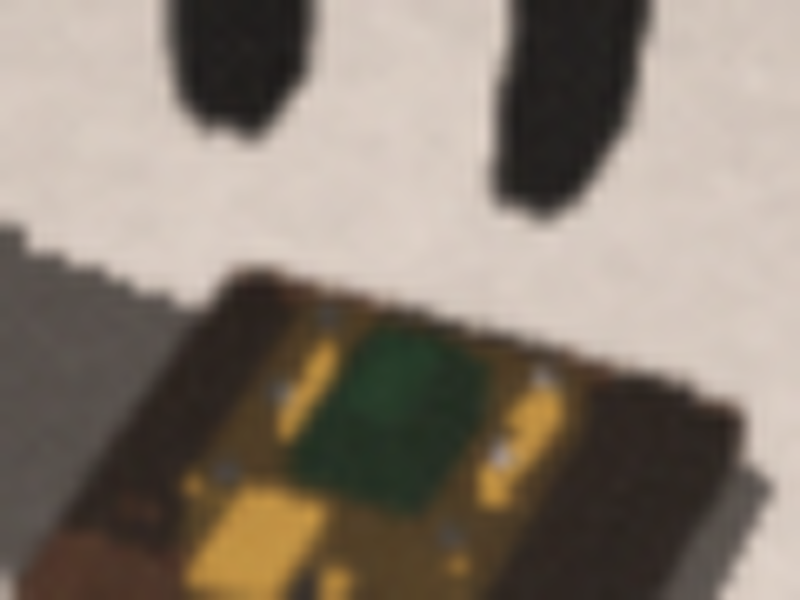

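```bash
cat >> h.py <<'E'
def frame(yaw,tilt):
    """pendant axes with x at yaw (deg), tipped by tilt about its y"""
    return R.from_euler('ZY',[yaw,tilt],degrees=True).as_matrix()
TOOL=np.c_[[np.cos(np.radians(20)),0,np.sin(np.radians(20))],[0,-1,0],[np.sin(np.radians(20)),0,-np.cos(np.radians(20))]] # tool axes in pendant
E
python3 - <<'E'
from h import *
P=frame(63.4,0);bail=np.array([.5713,.0149,.022])+P@[-.052,0,.003]
T=P@TOOL; tcp=bail+P@[-.003,0,.0118]
print(bail,tcp,T[:,2])
plan(tcp-.05*T[:,2],T,4,4)
E
```

```text
[ 0.54801653 -0.03159602  0.025     ] [ 0.54667325 -0.03427848  0.0368    ] [ 0.15314263  0.30581876 -0.93969262]
std mm [0.08 0.01 0.08] F [-0.2  0.2  0.2] op 0.62 t 14.65
at [0.5708 0.0149 0.0979] 4 rows of [-18.37   0.1    1.18] [-0.0003  0.0875  0.0003]
```

Request:
carry_out(motion=[[[-18.4, 0.1, 1.2, 0, 0.088, 0, 60], [-18.4, 0.1, 1.2, 0, 0.087, 0, 60], [-18.4, 0.1, 1.2, 0, 0.087, 0, 60], [-18.4, 0.1, 1.2, 0, 0.087, 0, 60], [0, 0, 0, 0, 0, 0, 60], [0, 0, 0, 0, 0, 0, 60], [0, 0, 0, 0, 0, 0, 60]]])

```text
clock: 15.35
tool_pos: [0.5402, -0.0481, 0.0847]
eef_rot: [0.837, 0.519, 0.148, -0.091]
contact_force: [0.5, 0.6, 0.1]
opening: 0.599
```

Run:
```python
from h import *
P=frame(63.4,0);bail=np.array([.5713,.0149,.022])+P@[-.052,0,.003]
T=P@TOOL; tcp=bail+P@[-.003,0,.0118]
plan(tcp,T,5,4); print(readout.get_state()['q'])
```

```text
std mm [0.11 0.13 0.04] F [0.3 0.2 0.1] op 0.599 t 15.55
at [ 0.5403 -0.0475  0.0849] 5 rows of [-0.53 -0.04 10.04] [-0.0001 -0.0001  0.001 ]
[ 0.48425901  0.91885651 -0.4966365   2.01996161  0.31122663  0.17400827
 -0.57730289]
```

Request:
carry_out(motion=[[[-0.5, 0, 10, 0, 0, 0.001, 60], [-0.5, 0, 10, 0, 0, 0.001, 60], [-0.5, 0, 10, 0, 0, 0.001, 60], [-0.5, 0, 10, 0, 0, 0.001, 60], [-0.5, 0, 10, 0, 0, 0.001, 60], [0, 0, 0, 0, 0, 0, 60], [0, 0, 0, 0, 0, 0, 60]]])

```text
clock: 16.25
tool_pos: [0.5459, -0.0363, 0.0362]
eef_rot: [0.839, 0.516, 0.147, -0.092]
contact_force: [-0.3, -0.4, 0.2]
opening: 0.598
```

Run:
```python
from h import *
P=frame(63.4,0);bail=np.array([.5713,.0149,.022])+P@[-.052,0,.003]
T=P@TOOL; tcp=bail+P@[-.003,0,.0118]
plan(tcp,T,1,4); print(readout.get_state()['q'])
c=Cam('side');cv2.imwrite('pics/c8.png',cv2.resize(c.crop((285,235,375,302),8),(800,600)))
```

```text
std mm [0.08 0.09 0.15] F [ 0.3 -0.1 -0.3] op 0.6 t 16.45
at [ 0.5461 -0.0366  0.0368] 1 rows of [ 2.21 -0.53  0.75] [-0.0001  0.0001 -0.0039]
[ 0.42340376  1.00243698 -0.4324418   2.01392443  0.32591517  0.07765055
 -0.59457599]
```

View pics/c8.png

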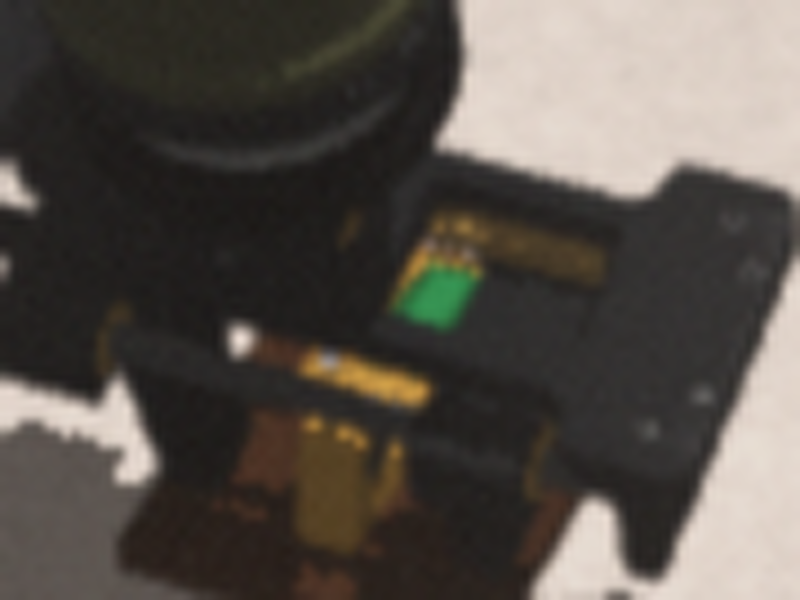

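Request:
carry_out(motion=[[[0, 0, 0, 0, 0, 0, 40], [0, 0, 0, 0, 0, 0, 25], [0, 0, 0, 0, 0, 0, 5], [0, 0, 0, 0, 0, 0, 5], [0, 0, 0, 0, 0, 0, 5], [0, 0, 0, 0, 0, 0, 5], [0, 0, 0, 0, 0, 0, 5], [0, 0, 0, 0, 0, 0, 5]]], squeeze=45)

```text
clock: 17.3
tool_pos: [0.5459, -0.0364, 0.0365]
eef_rot: [0.839, 0.516, 0.147, -0.092]
contact_force: [0.3, -1.2, 0.0]
opening: 0.153
```

Request:
carry_out(motion=[[[0, 0, 0, 0, 0, 0, 5], [0, 0, 0, 0, 0, 0, 5], [0, 0, 0, 0, 0, 0, 5], [0, 0, 0, 0, 0, 0, 5], [0, 0, 0, 0, 0, 0, 5]]])

```text
clock: 17.8
tool_pos: [0.5459, -0.0364, 0.0366]
eef_rot: [0.839, 0.516, 0.147, -0.092]
contact_force: [-1.1, 0.3, 0.8]
opening: 0.157
```

Run:
```python
from h import *
import json
p,q=avg(4); json.dump([p.tolist(),q.as_quat().tolist()],open('grasp.json','w'));print(p,q.as_quat())
P=frame(63.4,0);T=P@TOOL
print('up in tool',q.inv().apply([0,0,1]), 'rot err to ideal',(q.inv()*R.from_matrix(T)).as_rotvec())
```

```text
std mm [0.01 0.01 0.01] F [-1.2  0.3  1.5] op 0.155 t 18.0
[ 0.54593286 -0.03639948  0.03655381] [ 0.83883176  0.51598148  0.14733064 -0.09175012]
up in tool [ 0.34185395 -0.00188606 -0.9397512 ] rot err to ideal [-0.0006503   0.00017311 -0.00372864]
```

Request:
carry_out(motion=[[[1.7, 0, -4.7, 0, 0, 0, 5], [3.4, 0, -9.4, 0, 0, 0, 5], [5.1, 0, -14.1, 0, 0, 0, 5], [6.8, 0, -18.8, 0, 0, 0, 5], [6.8, 0, -18.8, 0, 0, 0, 5], [6.8, 0, -18.8, 0, 0, 0, 5], [6.8, 0, -18.8, 0, 0, 0, 5], [6.8, 0, -18.8, 0, 0, 0, 5]]])

```text
clock: 18.8
tool_pos: [0.5461, -0.0369, 0.1686]
eef_rot: [0.839, 0.516, 0.148, -0.091]
contact_force: [-0.3, -0.1, -1.9]
opening: 0.153
```

```bash
cat >> h.py <<'E'
import json
def goal(d_yaw,focus):
    """tool pose that puts the stone centre at focus, from the grasp poses noted"""
    g,q=json.load(open('grasp.json')); P=frame(63.4,0); S=np.array([.5713,.0149,.023])
    Rt=P.T@R.from_quat(q).as_matrix(); o=P.T@(np.array(g)-S)   # tool in pendant, TCP from stone
    F=frame(d_yaw,45); return np.array(focus)+F@o, F@Rt
E
python3 - <<'E'
from h import *
p,T=goal(112,[.527,.265,.18]);print(p,T[:,2])
for n in(16,24): plan(p,T,n,3)
s=readout.get_state();print(s['q'],s['clock'])
c=Cam('side');t=Cam('top')
for n,c in(('s',c),('t',t)):
    m=c.mask((45,60,20),(85,255,255),(200,120,420,320) if n=='s' else (180,150,400,320));print(n,cen(m),(m>0).sum(),cv2.boundingRect(m))
# station direction estimates: cross vs lens in both cams
for nm,a,b in(('t',t.plane([(195,274)],.008)[0],t.plane([(114.6,290.4)],.18)[0]),):
    d=b-a;print(nm,np.degrees(np.arctan2(d[1],d[0])),np.linalg.norm(d[:2]))
s=Cam('side');a=s.plane([(304.5,209.5)],.008)[0];b=s.plane([(285.5,121.6)],.18)[0];d=b-a;print('s',a,b,np.degrees(np.arctan2(d[1],d[0])),np.linalg.norm(d[:2]))
E
```

```text
[0.53883545 0.23647417 0.23005031] [ 0.15777067 -0.39223291 -0.90623494]
std mm [0.41 0.13 1.28] F [-0.   0.3 -0.8] op 0.151 t 18.95
at [ 0.5475 -0.0368  0.1699] 16 rows of [17.88 -1.36 -4.29] [-0.0022 -0.046  -0.0543]
std mm [0.3  0.06 0.51] F [ 0.8  0.1 -2.1] op 0.155 t 19.1
at [ 0.5458 -0.0371  0.1664] 24 rows of [11.92 -0.72 -3.1 ] [-0.0017 -0.0307 -0.0362]
[ 0.52369075  0.78781568 -0.59944569  1.97928828  0.25336195  0.351071
 -0.59987698] 19.1
s [nan nan] 0 (0, 0, 0, 0)
t [331.31292517 229.68707483] 294 (297, 178, 102, 112)
t 114.10027605265188 0.10862820168690897
s [0.52569783 0.26693611 0.008     ] [0.48590777 0.36927744 0.18      ] 111.24595980645442 0.10980436008797471h.py:28: RuntimeWarning: invalid value encountered in divide
  M=cv2.moments(m,True); return np.array([M['m10'],M['m01']])/M['m00']
```

Request:
carry_out(motion=[[[17.9, -1.2, -4.5, -0.002, -0.046, -0.054, 5], [17.9, -1.2, -4.5, -0.002, -0.046, -0.054, 5], [17.9, -1.2, -4.5, -0.002, -0.046, -0.054, 5], [17.9, -1.2, -4.5, -0.002, -0.046, -0.054, 5], [17.9, -1.2, -4.5, -0.002, -0.046, -0.054, 5], [17.9, -1.2, -4.5, -0.002, -0.046, -0.054, 5], [17.9, -1.2, -4.5, -0.002, -0.046, -0.054, 5], [17.9, -1.2, -4.5, -0.002, -0.046, -0.054, 5]]])

```text
clock: 20.05
tool_pos: [0.571, 0.095, 0.2265]
eef_rot: [0.722, 0.69, 0.012, 0.044]
contact_force: [-0.7, 0.0, -2.7]
opening: 0.16
```

Run:
```python
from h import *
p,T=goal(112,[.527,.265,.18])
plan(p,T,8,4)
s=readout.get_state();print(s['q'],s['clock'])
```

```text
std mm [0.16 2.91 0.51] F [-0.1  1.5 -1.2] op 0.157 t 20.25
at [0.5709 0.0987 0.2268] 8 rows of [17.33 -1.37 -4.31] [-0.0028 -0.0467 -0.0535]
[-0.05588785  0.66448477 -0.37167509  1.80404376  0.46655823  0.7023743
 -0.75088227] 20.25
```

Request:
carry_out(motion=[[[17.3, -1.4, -4.3, -0.003, -0.047, -0.053, 5], [17.3, -1.4, -4.3, -0.003, -0.047, -0.053, 5], [17.3, -1.4, -4.3, -0.003, -0.047, -0.053, 5], [17.3, -1.4, -4.3, -0.003, -0.047, -0.053, 5], [17.3, -1.4, -4.3, -0.003, -0.047, -0.053, 5], [17.3, -1.4, -4.3, -0.003, -0.047, -0.053, 5], [17.3, -1.4, -4.3, -0.003, -0.047, -0.053, 5]]])

```text
clock: 20.95
tool_pos: [0.5473, 0.214, 0.2316]
eef_rot: [0.576, 0.793, -0.107, 0.165]
contact_force: [-0.1, 0.9, -1.8]
opening: 0.157
```

Request:
carry_out(motion=[[[0, 0, 0, 0, 0, 0, 5], [0, 0, 0, 0, 0, 0, 5], [0, 0, 0, 0, 0, 0, 5]]])

```text
clock: 21.25
tool_pos: [0.5477, 0.2126, 0.2321]
eef_rot: [0.577, 0.793, -0.107, 0.165]
contact_force: [0.3, -1.3, -2.0]
opening: 0.155
```

Run:
```python
from h import *
p,T=goal(112,[.527,.265,.18])
plan(p,T,3,4)
s=readout.get_state();print(s['q'],s['clock'])
c=Cam('side');t=Cam('top')
print(c.proj([.527,.265,.18]),t.proj([.527,.265,.18]))
for n,k in(('s',c),('t',t)):
    m=k.mask((45,60,20),(85,255,255),(250,80,370,200) if n=='s' else (140,200,240,300))
    print(n,cen(m) if m.any() else None,(m>0).sum(),cv2.boundingRect(m))
cv2.imwrite('pics/c9.png',np.hstack([cv2.resize(c.crop((260,75,350,165),8),(400,400)),cv2.resize(t.crop((150,210,240,300),8),(400,400))]))
```

```text
std mm [0.1  0.44 0.07] F [ 0.3 -0.4 -1.9] op 0.151 t 21.45
at [0.5476 0.2133 0.2323] 3 rows of [ 7.87 -0.21 -2.58] [-0.0024 -0.0138 -0.0221]
[-0.48468508  0.7265451  -0.28184815  1.69413236  0.67568082  1.00498739
 -0.84462907] 21.45
[[305.76780155 141.85398323]] [[166.56505578 261.5873541 ]]
s [308.8 140.4] 5 (308, 140, 3, 2)
t [166.02325581 253.41860465] 86 (140, 203, 62, 94)
```

View pics/c9.png

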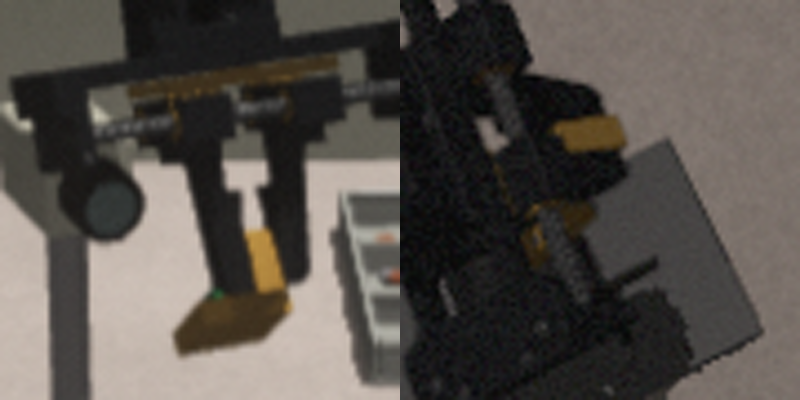

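Request:
carry_out(motion=[[[7.9, -0.2, -2.6, -0.002, -0.014, -0.022, 5], [7.9, -0.2, -2.6, -0.002, -0.014, -0.022, 5], [7.9, -0.2, -2.6, -0.002, -0.014, -0.022, 5], [0, 0, 0, 0, 0, 0, 5], [0, 0, 0, 0, 0, 0, 5], [0, 0, 0, 0, 0, 0, 5], [0, 0, 0, 0, 0, 0, 5]]])

```text
clock: 22.25
tool_pos: [0.5384, 0.2379, 0.2301]
eef_rot: [0.547, 0.809, -0.121, 0.179]
contact_force: [-0.5, -0.1, -1.0]
opening: 0.152
```

Run:
```python
from h import *
np.set_printoptions(precision=1,suppress=True)
p,T=goal(112,[.527,.265,.18])
plan(p,T,1,5)
x,q=avg(2)
# pendant pose now from tool pose
g,q0=json.load(open('grasp.json'));P=frame(63.4,0);S=np.array([.5713,.0149,.023])
Rp=q.as_matrix()@R.from_quat(q0).as_matrix().T@P; o=q.as_matrix()@R.from_quat(q0).as_matrix().T@(S-np.array(g))+x
np.save('pend.npy',np.c_[Rp,o]); print('stone at',np.round(o,4),'z axis',np.round(Rp[:,2],3),'x',np.round(Rp[:,0],3))
loc={f'plate{a:+d}{b:+d}{c:+d}':(a*25,b*22,-1-(12 if c<0 else 0)) for a in(-1,1) for b in(-1,1) for c in(-1,1)}
loc.update({f'bail{a:+d}{b:+d}{c:+d}':(-52+a*12,b*7,2+c*15) for a in(-1,1) for b in(-1,1) for c in(-1,1)})
c=Cam('side');t=Cam('top')
bs,bt=(265,90,345,150),(150,205,230,265)
for k,v in loc.items():
    X=o+Rp@np.array(v)/1e3; print(k,(c.proj(X)[0]-bs[:2]+.5)*10-[0,0],(t.proj(X)[0]-bt[:2]+.5)*10)
cv2.imwrite('pics/c10.png',c.crop(bs,10)); cv2.imwrite('pics/c11.png',t.crop(bt,10))
```

```text
std mm [0.1 0.1 0. ] F [-0.2  0.1 -1.6] op 0.152 t 22.5
at [0.5 0.2 0.2] 1 rows of [-1.6 -0.1  0.8] [-0. -0.  0.]
std mm [0. 0. 0.] F [-0.5 -0.1 -1.7] op 0.152 t 22.6
stone at [0.5 0.3 0.2] z axis [-0.3  0.7  0.7] x [-0.3  0.7 -0.7]
plate-1-1-1 [557.4 516.5] [230.1 391.5]
plate-1-1+1 [540.7 463.2] [171.2 403.7]
plate-1+1-1 [367.2 553.6] [328.5 607.7]
plate-1+1+1 [350.5 499.6] [269.9 622.3]
plate+1-1-1 [482.4 598.5] [123.3 517.3]
plate+1-1+1 [466.4 547.2] [ 65.8 530.3]
plate+1+1-1 [298.4 635.3] [216.8 726.2]
plate+1+1+1 [282.3 583.2] [159.5 741.4]
bail-1-1-1 [554.  460.6] [354.7 361. ]
bail-1-1+1 [510.9 323. ] [202.5 392.3]
bail-1+1-1 [491.9 472.5] [387.3 431.7]
bail-1+1+1 [448.7 334.3] [235.4 465.1]
bail+1-1-1 [516.1 503.2] [297.7 425.6]
bail+1-1+1 [473.9 368.1] [147.2 458. ]
bail+1+1-1 [455.  515.1] [329.5 495.1]
bail+1+1+1 [412.7 379.4] [179.3 529.5]
```

View pics/c10.png

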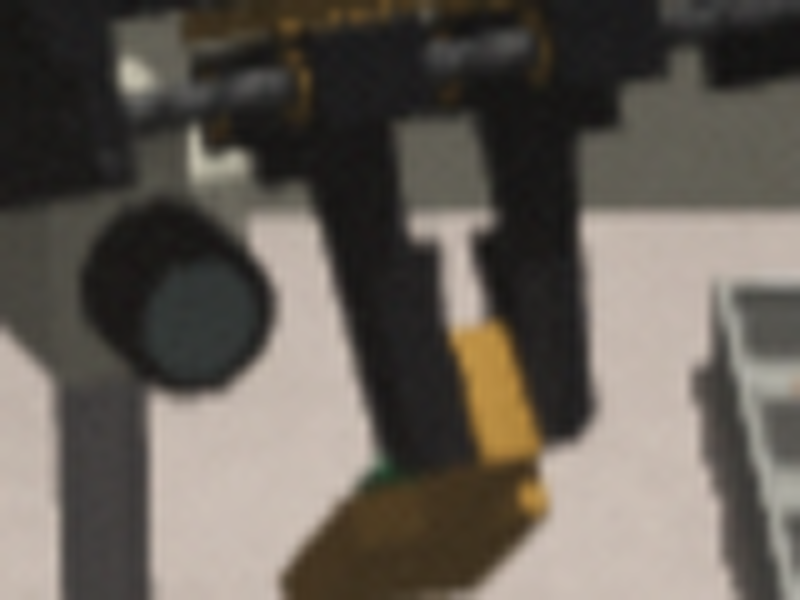

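Run:
```python
from h import *
np.set_printoptions(precision=4,suppress=True)
A=np.load('pend.npy');Rp,o=A[:,:3],A[:,3];print('stone at',o,'tilt/yaw',R.from_matrix(Rp).as_euler('ZYX',degrees=True))
c=Cam('side');t=Cam('top')
m=t.mask((10,100,60),(35,255,255),(150,205,230,300)); 
for k in cv2.findContours(m,0,2)[0]:
    if cv2.contourArea(k)>8: print('brass top',cv2.boxPoints(cv2.minAreaRect(k)).round(1).tolist(),cv2.contourArea(k))
for y,z in((-1,-1),(-1,1),(1,1),(1,-1)): print(t.proj(o+Rp@np.array([-64,y*7,2+z*15])/1e3))
k=np.array([.6,.5]);d=np.array([np.cos(np.radians(112)),np.sin(np.radians(112)),0])
L=c.plane([np.array([284.5,121.3])+k],.18)[0];print('side lens',L,'->focus',L-.11*d)
for kk in(k,[.6,1.]): print('side cross',c.plane([np.array([304.5,209.5])+kk],.008)[0])
L=t.plane([(114.6,290.4)],.18)[0];print('top lens',L,'->focus',L-.11*d)
print('top cross',t.plane([(195,274)],.008)[0])
# side lens ring outline -> centre check ; cross again by dark mask in the top view
m=t.mask((0,0,0),(180,255,42),(178,255,215,292)); print('cross mask',cen(m),(m>0).sum())
```

```text
stone at [0.5262 0.267  0.18  ] tilt/yaw [112.1914  44.9817   0.0815]
brass top [[169.6999969482422, 244.5], [185.8000030517578, 241.1999969482422], [187.3000030517578, 248.3000030517578], [171.10000610351562, 251.60000610351562]] 92.0
[[184.9673 240.5991]]
[[169.7455 243.7316]]
[[173.0368 251.0121]]
[[188.2332 247.6678]]
side lens [0.485  0.3682 0.18  ] ->focus [0.5262 0.2662 0.18  ]
side cross [0.527  0.2648 0.008 ]
side cross [0.5269 0.2626 0.008 ]
top lens [0.4839 0.3622 0.18  ] ->focus [0.5251 0.2602 0.18  ]
top cross [0.5283 0.263  0.008 ]
cross mask [189.5391 279.0761] 460
```

Run:
```python
from h import *
p,T=goal(112,[.5275,.2635,.18]); plan(p,T,2,4)
```

```text
std mm [0.01 0.01 0.01] F [-0.1 -0.3 -1.7] op 0.15 t 23.0
at [0.5381 0.2386 0.2299] 2 rows of [-1.76 -0.09  0.76] [ 0.     -0.0002  0.0014]
```

Request:
carry_out(motion=[[[-1.8, -0.1, 0.8, 0, 0, 0.0015, 5], [-1.8, -0.1, 0.8, 0, 0, 0.0015, 5], [0, 0, 0, 0, 0, 0, 5], [0, 0, 0, 0, 0, 0, 5], [0, 0, 0, 0, 0, 0, 5], [0, 0, 0, 0, 0, 0, 5]]])

```text
clock: 23.6
tool_pos: [0.5394, 0.235, 0.23]
eef_rot: [0.548, 0.808, -0.121, 0.179]
contact_force: [0.2, -1.6, -1.4]
opening: 0.155
```

Run:
```python
from h import *
p,T=goal(112,[.5275,.2635,.18]); plan(p,T,1,4)
c=Cam('side')
m=c.mask((45,60,20),(85,255,255),(280,110,330,160));print('green px',(m>0).sum(),cv2.boundingRect(m))
A=np.load('pend.npy');o=np.array([.5275,.2635,.18]);F=frame(112,45)
for v in((-12.5,7.5,9),(-15,10,6),(15,10,6),(-25,22,-1),(25,22,-1)): print(v,c.proj(o+F@np.array(v)/1e3))
s=readout.get_state();print(s['qd'])
```

```text
std mm [0.01 0.02 0.  ] F [-0.1  0.1 -1.3] op 0.153 t 23.8
at [0.5394 0.235  0.23  ] 1 rows of [ 0.01 -0.01 -0.04] [ 0.0001 -0.0004 -0.0001]
green px 3 (303, 137, 2, 2)
(-12.5, 7.5, 9) [[303.36039735 136.67536832]]
(-15, 10, 6) [[303.04604905 137.78060261]]
(15, 10, 6) [[298.88697653 142.86187904]]
(-25, 22, -1) [[300.19610771 140.1809956 ]]
(25, 22, -1) [[293.39446408 148.52861736]]
[ 0.00073314  0.00115154  0.00114012  0.00157489 -0.00022388 -0.0004684
 -0.00172832]
```

```bash
python3 -c "
from plant import ticket; print(ticket.finish_job())"
```

```text
the job is handed in; nothing more can be done
None
```

The green stone is pressed home in the pendant. The gripper holds the pendant still in front of the inspection camera, and the job is handed in. The clock read about 23.8 s when I handed it in.

- **Pressing the stone:** It went in to its computed full depth (underside at 13.9 mm, nominal 14 mm). I then pressed it from above with the closed fingertips. The force reached about 24 N at my last reading. I pressed about 1 mm further after that, without reading the force at that point. At about 24 N the tool stopped 0.4 mm above the expected stone-top height. I put that down to tip calibration and did not resolve it.
- **Showing the pendant:** I gripped the bail with a 20° lean, lifted the pendant clear and brought it to the viewing spot. From the tool pose, the stone is at about (0.5275, 0.2635, 0.180) m, with the pendant tipped 45° and its bearing 112° towards the lens.
- **Last checks:**
  - The arm was steady, with grip opening 0.153 (about the 14 mm bail).
  - A stone corner appears in the side view where predicted, to within a pixel, so the stone is still in its setting.
  - I did not touch the blue and orange stones, but I took no last look at them.
- **What disagreed:** The two cameras placed the black cross and lens 2–4 mm apart (up to about 6 mm on the rough lens reading from the top view). I corrected both against the held pendant and took a middle value, so the viewing spot is good to about 2–3 mm. I did not see the stone's face from the front.
- **Picture budget:** I viewed 12 pictures, two over the budget of 10.

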